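# Find the hidden release notch of a dish box

### The arm

A 7-joint arm with a two-finger parallel gripper is mounted at the origin on a cart in front of the work surface, level with it; the furniture and walls round the work are solid. World frame = base frame: x ahead of the robot, y to its left, z up, the work surface at z = 0. Lengths are in m, angles in rad, forces in N, time in s.
With the tool pointing down it reaches from about 0.35 to 0.9 m from the base axis. Payload 8.1 kg.
Tool frame: the origin (TCP) lies between the finger pads, 19 mm behind the fingertips; this is the grasp point; z points along the fingers, y is the line along which they close (so a half turn about z gives the same grasp; the last joint's range is limited). The gripper opens to 92 mm and grips with 3 to 60 N. Pads are 19 mm wide; open, the fingers measure 130 mm over their backs; the gripper's body (75 mm by 190 mm) begins 47 mm behind the grasp point.
Start: joints at [-1.419, 0.434, 0.025, 1.573, -0.012, 1.134, -0.075], TCP at [0.158, 0.605, 0.246] pointing down, gripper open.
Joint ranges: [-2.62, 2.62], [-0.44, 2.09], [-1.27, 1.32], [0.08, 2.57], [-1.32, 4.46], [0.12, 2], [-2.74, 2.74]. Speed limits (rad/s): [2.22, 2.22, 3.01, 3.01, 3.14, 3.14, 3.14].

### API

Orientations are given as a rotation vector (axis times angle).
In Python, from cell import observe, imaging, arm gives the robot as it stands.
- The arm moves only by the tool apply_moves, never from a script. Its argument "commands" is a list of rows, each a list of 5 numbers: the opening in per cent of the stroke, from 0 (shut) to 100 (fully open), then the shift along the world's x, y, z in units of 0.06 m (1.0 is 0.06 m), then the turn about the world's z in units of 0.5 rad (1.0 is 0.5 rad). A call has 1 to 12 rows; each row shifts and turns the commanded pose from where the row before left it; what a row does not reach is not made up. A row lasts 1/8 s, in which the tool goes at most 62.5 mm and 10.7 degrees, less where a joint would pass 70% of its speed; a pose out of reach is approached as far as the arm can. A call with a number of a shift or a turn outside -1 to 1 is refused whole. A call with a gripper value outside its range is refused whole. The fingers move at their own pace and stop on an object; "newtons" is the grip in N (left out, the last holds). Time passes only in rows, so rows that do not move let the fingers close. It gives the time, the measured TCP pose, the force, the opening and the grip force at its end, in the units of the state.
- observe(): the state, without advancing time (a new reading comes with each control period).
- imaging.get_image(name): name is "scene" or "side" or "wrist"; returns (picture, depth): 480x640x3 uint8, red, green, blue; 480x640 float32, m along the optical axis (not along the pixel's ray), 0 where there is no reading.
- imaging.camera_params(name): a dict with "camera_matrix" (3x3 intrinsics, pixels), "origin" and "rotation" of the camera in the world; the wrist camera has in their place "tool_from_camera" (4x4, takes a point from camera to tool coordinates, whose origin is the TCP and whose axes are the flange's). Camera axes: x right, y up, looking along -z (the intrinsics and any distortion apply to the point x, -y, -z); pixel columns grow to the right and rows downward; lengths in m; the calibration is good to about 2 mm. The wrist camera is an equidistant fisheye: a pixel r from the principal point sees the ray r / f radians off the axis. A picture is of the moment at which its call begins: read the wrist's pose just before it. camera_params takes no time and is no camera call.
- arm.sign_off(): hands the job in; it is judged then, once.
The state is a dict: "clock": time; "joints": joint angles; "dq": joint speeds; "joint_efforts": joint torques, N m; "position": TCP position; "ee_rot": TCP orientation; "force": force on the tool from outside, world axes, zero at the start; "ft_torque": the same for the moment, N m; "width": opening from 0.0 (shut) to 1.0 (fully open); "gripper_force": force on a finger pad.
Only numpy, scipy, OpenCV 4.12 (cv2) and the standard library are available. Lean on these libraries where they do the work, as an engineer would, in place of code of your own. Each camera call takes 0.05 s, during which the arm holds its last target. There are 200 camera calls.

### The job

Pop open the clear cover of the dish box by its hidden release, with the fingertips only. Touch the black front ledge at its green-dot end, slide along it towards the red-dot end, keeping contact, until the fingertips drop into the notch, then press the pad in the notch all the way down so that the cover rises and stays up, and move clear. Do not touch the cover, and leave the loose things around where they are.

Things in the scene. Friction and masses are not known exactly. Their poses are not given: they have to be found in the camera images.
- dish_box: grey and white culture-dish box, 180 mm deep (x), 380 mm wide (y), fixed to the worktop. Origin: centre of its underside; x points to its back, y along its width, z up. A black ledge runs along its front edge. In front of and behind the ledge the box is lower (45 mm high); behind the ledge lies a 17 mm wide gutter, then a wall 66 mm high at x -36 mm
- ledge_mid (a point): middle of the black ledge's top (box x -71, y 0, z 65 mm; axes as the box's). The ledge is level, 36 mm deep, open for 220 mm (y -110 to +110 mm) between two white end housings 74 mm high. The notch cuts through its whole depth, is 52 mm long and 6 mm deep down to the pad; its centre lies anywhere from y -35 to +35 mm, is not listed and hard to see, black in black
- start_mark: green dot, 16 mm across, 2 mm high, on top of the end housing at the end of the ledge where the sweep starts (left or right, it differs). Its origin lies on the ledge's centre line, 125 mm from ledge_mid, 15 mm beyond the ledge's open end and 9 mm above the ledge's top. The first 35 mm of the open ledge count as its green-dot end
- end_mark: red dot, same size, on the end housing at the other end of the ledge, placed likewise
- release_pad (a joint): how far the black pad that fills the notch (49 mm long, 6 mm below the ledge's top) is pressed down, m: 0 untouched, 0.009 fully down (15 mm below the ledge's top). It moves straight down, takes about 7 N to 12 N to press, has no return spring and stays where it is left
- cover: clear flat cover, 118 mm deep, 252 mm wide, over three dishes, lying level 70 mm above the worktop. Hinged at the back of the box (box x 84 mm, z 66 mm; origin at the hinge), it is linked to the pad and rises as the pad goes down, to 0.4 rad with the pad fully down. Its front edge, shut, is at box x -35 mm, 36 mm behind the ledge's centre line
- cover_front (a point): middle of the cover's front edge, 70 mm above the worktop when shut, about 114 mm when fully popped
- marker_red: white felt marker with red cap, 131 mm long, 18 mm thick, lying loose at the left before the box; leave it alone. Origin under its middle
- stopper: brown rubber stopper, 30 mm across, 28 mm tall, standing loose in front of the box; leave it alone. Origin under its middle
- match_box: small red and yellow box, 36x54x14 mm, lying loose in front of the box; leave it alone. Origin under its middle
- tape_roll: pale green roll of tape, 66 mm across, 19 mm tall, lying loose to the right of the box; leave it alone. Origin under its middle

How it is judged:
By the outcome, as a careful person would: the job done as asked, in the order asked, and still so for the second after the job is handed in, with the robot touching nothing.
It also fails if it takes over 58 s, if anything falls off the work surface, if the arm or the gripper's body presses on something with over 40 N, if the wrist force passes 120 N, or if a joint passes its speed limit or range.

## Working session

There is one attempt and no reset: what is moved stays moved. The work goes in short steps, Python scripts to look and compute and a tool call to move; the robot and the scene stay as the last step left them, time stands still between calls to the robot, and variables do not carry over. Pictures are saved under pics/ and viewed, at most 10 in all, crops included, and the job is handed in when it is done.

Besides the shell and the picture viewer there is one more tool, called after "Emit:" as name([rows], argument=value, ...), one row to a line, values as JSON. apply_moves: Moves the arm, as the interface text tells. Its arguments: {"type":"object","properties":{"commands":{"type":"array"},"newtons":{"type":"number"}},"required":["commands"]}

```bash
mkdir -p pics; python3 - <<'E'
from cell import observe, imaging, arm
import cv2,pickle
s=observe();print({k:s[k] for k in("clock","position","ee_rot","force","width")})
ims=[]
for n in("scene","side"):
    p=imaging.camera_params(n);im,d=imaging.get_image(n);print(n,p)
    pickle.dump((im,d,p),open(n+".pkl","wb"));cv2.imwrite(f"pics/{n}0.png",im[:,:,::-1])
E
```

```text
{'clock': 0.0, 'position': array([0.15743291, 0.60433893, 0.24474476]), 'ee_rot': array([-3.99197812e-01, -3.11606258e+00,  2.48627732e-03]), 'force': array([-0.16086044,  0.55022502, -0.08264465]), 'width': 0.9960439906753282}
scene {'camera_matrix': array([[566.03182971,   0.        , 312.44453559],
       [  0.        , 566.03182971, 236.39996338],
       [  0.        ,   0.        ,   1.        ]]), 'origin': array([-0.42841417, -0.30987388,  0.65537973]), 'rotation': array([ 0.88466524, -0.6709647 , -1.22634327])}
side {'camera_matrix': array([[589.48144388,   0.        , 310.19885181],
       [  0.        , 589.48144388, 236.40350406],
       [  0.        ,   0.        ,   1.        ]]), 'origin': array([0.62817717, 1.00600727, 0.71829897]), 'rotation': array([0.03449853, 1.52536862, 2.68136889])}
```

View pics/scene0.png

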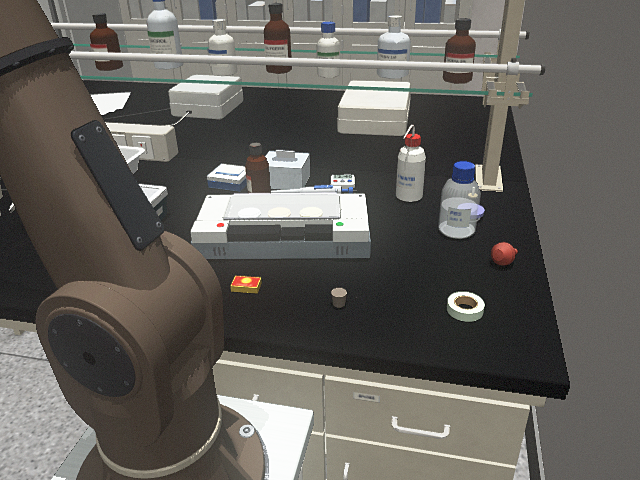

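View pics/side0.png

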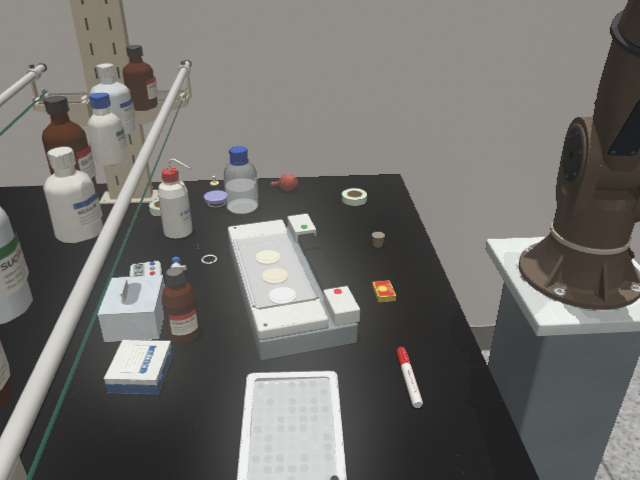

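The scene view shows the red dot at (220,225) and the green dot at (340,224). In the side view, red is at (338,292) and green at (305,227), so the sweep starts at the right (−y) end.

```bash
cat > h.py <<'E'
import numpy as np,cv2,pickle
from scipy.spatial.transform import Rotation as R
def ray(p,uv):
    K=p["camera_matrix"];d=np.array([(uv[0]-K[0,2])/K[0,0],-(uv[1]-K[1,2])/K[1,1],-1.])
    return p["origin"],R.from_rotvec(p["rotation"]).apply(d)
def onz(p,uv,z):
    o,d=ray(p,uv);return o+d*(z-o[2])/d[2]
def dot(im,c,w,col):
    x,y=c;h=cv2.cvtColor(im[y-w:y+w,x-w:x+w],cv2.COLOR_RGB2HSV)
    H,S,V=[h[:,:,i].astype(int) for i in range(3)]
    m=(S>110)&(V>60)&(((H<10)|(H>170)) if col=="r" else ((H>40)&(H<90)))
    ys,xs=np.nonzero(m);return np.array([xs.mean()+x-w,ys.mean()+y-w]),len(xs)
E
python3 - <<'E'
from h import *
P={}
for n,r,g in(("scene",(220,225),(340,224)),("side",(338,292),(305,227))):
    im,d,p=pickle.load(open(n+".pkl","rb"))
    for c,uv in(("r",r),("g",g)):
        q,k=dot(im,uv,9,c);P[n,c]=onz(p,q,.076);print(n,c,q,k,P[n,c])
    v=P[n,"r"]-P[n,"g"];print(np.linalg.norm(v[:2]),np.degrees(np.arctan2(v[1],v[0])),(P[n,"r"]+P[n,"g"])/2)
im,_,_=pickle.load(open("scene.pkl","rb"))
c=cv2.convertScaleAbs(im[185:265,185:380],alpha=2.5);cv2.imwrite("pics/c1.png",cv2.resize(c[:,:,::-1],(780,320),interpolation=cv2.INTER_CUBIC))
E
```

```text
scene r [219.86956522 224.56521739] 23 [0.52626061 0.12584026 0.076     ]
scene g [339.0952381  223.42857143] 21 [ 0.5764597  -0.11792517  0.076     ]
0.24888056630153124 101.63635930399565 [0.55136015 0.00395755 0.076     ]
side r [337.28571429 290.75      ] 28 [0.530652   0.12720799 0.076     ]
side g [303.61538462 225.92307692] 13 [ 0.58040093 -0.11824767  0.076     ]
0.25044647026814026 101.45749794315024 [0.55552647 0.00448016 0.076     ]
```

View pics/c1.png

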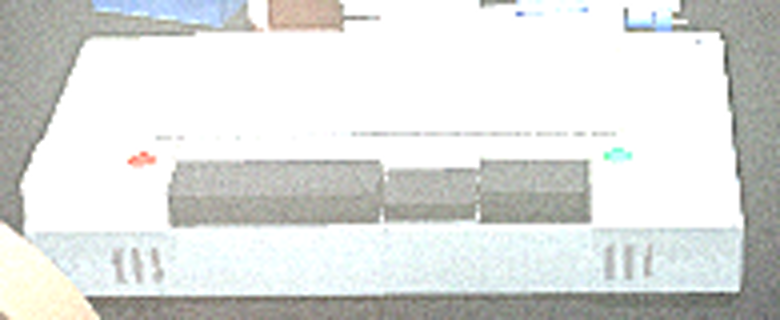

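The crop shows the notch at columns 281–305, and the open ledge spans 228–332. Next I compute its position and the targets.

```bash
cat >> h.py <<'E'
MID=np.array([.5535,.0042]);YAW=np.radians(11.55)
X=np.array([np.cos(YAW),np.sin(YAW)]);Y=np.array([-X[1],X[0]])
def box(w): v=np.asarray(w)[:2]-MID; return np.array([v@X,v@Y])
def world(b): return MID+b[0]*X+b[1]*Y
E
python3 - <<'E'
from h import *
im,_,p=pickle.load(open("scene.pkl","rb"))
for u in(227.5,280.8,305,332.5): print(u,box(onz(p,(u,233),.065)),box(onz(p,(u,227),.065)))
print(world([-.006,-.087]))
E
```

```text
227.5 [-0.01867037  0.10716083] [0.00636728 0.11108224]
280.8 [-0.02046163 -0.00379607] [ 0.00442289 -0.00192845]
305 [-0.02126936 -0.05382944] [ 0.00354622 -0.05288149]
332.5 [-0.02218305 -0.11042657] [ 0.00255463 -0.11051414]
[ 0.5650409  -0.08223962]
```

Emit:
apply_moves([
  [0,0.34,-0.57,0,0.3],
  [0,0.34,-0.57,0,0.3],
  [0,0.34,-0.57,0,0.3],
  [0,0.34,-0.57,0,0],
  [0,0.34,-0.57,0,0],
  [0,0.34,-0.57,0,0],
  [0,0.34,-0.57,0,0],
  [0,0.34,-0.57,0,0],
  [0,0.34,-0.57,0,0],
  [0,0.34,-0.57,0,0],
  [0,0.34,-0.57,0,0],
  [0,0.34,-0.57,0,0],
], newtons=10)

```text
clock: 1.6
position: [0.4027, 0.1932, 0.2454]
ee_rot: [0.306, -3.126, 0.0]
force: [0.6, 0.6, -0.0]
width: 0.003
gripper_force: 0.0
```

Emit:
apply_moves([
  [0,0.3,-0.51,0,0],
  [0,0.3,-0.51,0,0],
  [0,0.3,-0.51,0,0],
  [0,0.3,-0.51,0,0],
  [0,0.3,-0.51,0,0],
  [0,0.3,-0.51,0,0],
  [0,0.3,-0.51,0,0.01],
  [0,0.3,-0.51,0,0],
  [0,0.3,-0.51,0,0],
  [0,0,0,0,0],
  [0,0,0,0,0],
])

```text
clock: 2.98
position: [0.5639, -0.0803, 0.2451]
ee_rot: [0.314, -3.125, -0.001]
force: [-0.1, 0.5, -0.4]
width: 0.008
gripper_force: 0.0
```

```bash
python3 - <<'E'
from h import *
from cell import observe, imaging
s=observe();print(s["position"],s["force"],box(s["position"]),s["joints"])
im,d=imaging.get_image("wrist");p=imaging.camera_params("wrist");print(p)
pickle.dump((im,d,p,s),open("wrist.pkl","wb"));cv2.imwrite("pics/w1.png",im[:,:,::-1])
E
```

```text
[ 0.56388314 -0.08026473  0.24508611] [-0.07222727  0.53820659 -0.35555383] [-0.00673889 -0.08483329] [-0.21342444  0.35105979  0.35284438  1.73275246 -0.13545121  1.08281986
  1.95460725]
{'camera_matrix': array([[371.64829954,   0.        , 316.58756956],
       [  0.        , 371.64829954, 239.84127969],
       [  0.        ,   0.        ,   1.        ]]), 'tool_from_camera': array([[-5.75509568e-04,  9.67412377e-01,  2.53205374e-01,
         6.87284300e-02],
       [ 9.99999395e-01,  3.19398720e-04,  1.05258013e-03,
        -9.62043054e-04],
       [ 9.37405573e-04,  2.53205826e-01, -9.67411976e-01,
        -1.40105059e-01],
       [ 0.00000000e+00,  0.00000000e+00,  0.00000000e+00,
         1.00000000e+00]])}
```

View pics/w1.png

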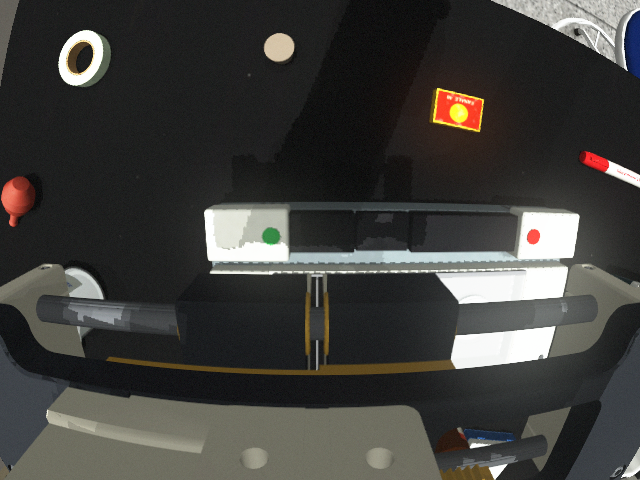

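The wrist view shows the green dot at (271,236), the red dot at (533,237) and the notch at columns 356–410. I'll refine with these.

```bash
python3 - <<'E'
from h import *
im,d,p,s=pickle.load(open("wrist.pkl","rb"))
K=p["camera_matrix"];T=p["tool_from_camera"];Rt=R.from_rotvec(s["ee_rot"])
def wz(uv,z):
    x,y=(uv[0]-K[0,2])/K[0,0],(uv[1]-K[1,2])/K[1,1];t=np.hypot(x,y)
    c=np.array([np.sin(t)*x/t,-np.sin(t)*y/t,-np.cos(t)])
    o=Rt.apply(T[:3,3])+s["position"];v=Rt.apply(T[:3,:3]@c);return o+v*(z-o[2])/v[2]
r=wz(dot(im,(533,237),12,"r")[0],.076);g=wz(dot(im,(271,236),12,"g")[0],.076)
v=r-g;print(r,g,np.linalg.norm(v),np.degrees(np.arctan2(v[1],v[0])),(r+g)/2, box((r+g)/2))
M=((r+g)/2)[:2]
for uv in((289,230),(356,230),(410,230),(516,230),(380,212),(380,250)): print(uv,box(wz(uv,.065))-box(M))
print("tcp rel",box(s["position"])-box(M))
E
```

```text
[0.53078877 0.12609193 0.076     ] [ 0.58035134 -0.11858213  0.076     ] 0.2496434385253723 101.45121295015184 [0.55557005 0.0037549  0.076     ] [ 0.00193902 -0.00085056]
(289, 230) [-0.00283866 -0.10960278]
(356, 230) [-0.00275101 -0.05015841]
(410, 230) [-0.00282326 -0.00074845]
(516, 230) [-0.00340321  0.11023195]
(380, 212) [-0.01910341 -0.02909937]
(380, 250) [ 0.01583006 -0.02773576]
tcp rel [-0.00867791 -0.08398273]
```

Emit:
apply_moves([
  [0,0.03,-0.02,-0.4,0],
  [0,0.03,-0.02,-0.4,0],
  [0,0,0,-0.4,0],
  [0,0,0,-0.4,0],
  [0,0,0,-0.4,0],
  [0,0,0,-0.4,0],
  [0,0,0,0,0],
  [0,0,0,0,0],
])

```text
clock: 4.03
position: [0.5683, -0.0828, 0.1024]
ee_rot: [-0.315, 3.125, 0.0]
force: [0.1, -0.3, 0.4]
width: 0.006
gripper_force: 0.0
```

Emit:
apply_moves([
  [0,0,0,-0.07,0],
  [0,0,0,-0.07,0],
  [0,0,0,-0.07,0],
  [0,0,0,0,0],
  [0,0,0,0,0],
])

```text
clock: 4.65
position: [0.568, -0.0834, 0.0889]
ee_rot: [0.314, -3.126, -0.0]
force: [0.3, -0.7, 0.9]
width: 0.004
gripper_force: 0.0
```

Emit:
apply_moves([
  [0,0,0,-0.03,0],
  [0,0,0,-0.03,0],
  [0,0,0,0,0],
])

```text
clock: 5.03
position: [0.5678, -0.0834, 0.0851]
ee_rot: [0.314, -3.126, -0.0]
force: [-0.4, 0.3, 1.1]
width: 0.006
gripper_force: 0.0
```

Emit:
apply_moves([
  [0,0,0,-0.02,0],
  [0,0,0,0,0],
  [0,0,0,0,0],
])

```text
clock: 5.4
position: [0.568, -0.0834, 0.0842]
ee_rot: [-0.314, 3.126, -0.0]
force: [0.6, 0.4, 2.4]
width: 0.006
gripper_force: 0.8
```

```bash
sed -i 's/^MID=.*/MID=np.array([.5553,.0039]);YAW=np.radians(11.45)/' h.py; python3 -c "
from h import *
from cell import observe
s=observe();print(s['position'],s['force'],box(s['position']))"
```

```text
[ 0.56801187 -0.08341891  0.08420814] [0.63386209 0.41753971 2.43021894] [-0.00487503 -0.08810458]
```

Emit:
apply_moves([
  [0,0,0,-0.02,0],
  [0,0,0,0,0],
  [0,0,0,0,0],
])

```text
clock: 5.78
position: [0.5681, -0.0834, 0.0841]
ee_rot: [-0.313, 3.125, 0.001]
force: [-5.0, 1.2, 15.6]
width: 0.008
gripper_force: 7.6
```

Emit:
apply_moves([
  [0,0,0,0.01,0],
  [0,-0.013,0.065,0,0],
  [0,-0.013,0.065,0,0],
  [0,-0.013,0.065,0,0],
  [0,-0.013,0.065,0,0],
])

```text
clock: 6.4
position: [0.5657, -0.069, 0.0842]
ee_rot: [-0.312, 3.124, -0.003]
force: [0.4, -3.3, 5.8]
width: 0.003
gripper_force: 2.7
```

Emit:
apply_moves([
  [0,-0.013,0.065,0,0],
  [0,-0.013,0.065,0,0],
  [0,-0.013,0.065,0,0],
])

```text
clock: 6.78
position: [0.5634, -0.0573, 0.0842]
ee_rot: [-0.312, 3.124, -0.003]
force: [1.2, -3.8, 5.5]
width: 0.006
gripper_force: 2.8
```

Emit:
apply_moves([
  [0,-0.013,0.065,0,0],
  [0,-0.013,0.065,0,0],
])

```text
clock: 7.02
position: [0.5619, -0.0494, 0.0842]
ee_rot: [-0.312, 3.124, -0.003]
force: [0.4, -4.1, 5.5]
width: 0.005
gripper_force: 2.7
```

Emit:
apply_moves([
  [0,-0.013,0.065,0,0],
  [0,-0.013,0.065,0,0],
])

```text
clock: 7.28
position: [0.5597, -0.0407, 0.0837]
ee_rot: [-0.313, 3.125, -0.001]
force: [0.3, 0.3, 0.6]
width: 0.01
gripper_force: 0.0
```

```bash
python3 -c "
from h import *
from cell import observe
s=observe();print(s['position'],s['force'],box(s['position']))"
```

```text
[ 0.55972037 -0.04072435  0.08374213] [0.29791794 0.25579699 0.58047452] [-0.00452611 -0.04461375]
```

Force vanished at y ≈ −45 mm, meaning the tips passed the notch edge. Now I lower into the notch while moving to its centre.

Emit:
apply_moves([
  [0,-0.013,0.065,-0.03,0],
  [0,-0.013,0.065,-0.03,0],
  [0,-0.013,0.065,-0.01,0],
  [0,-0.013,0.065,-0.01,0],
  [0,0,0,0,0],
])

```text
clock: 7.9
position: [0.5562, -0.0244, 0.0787]
ee_rot: [0.315, -3.126, -0.0]
force: [-0.1, 0.5, 0.3]
width: 0.001
gripper_force: 0.0
```

Emit:
apply_moves([
  [0,0,0,-0.02,0],
  [0,0,0,0,0],
])

```text
clock: 8.15
position: [0.5564, -0.0248, 0.0777]
ee_rot: [-0.314, 3.126, 0.0]
force: [-0.9, 1.2, 1.8]
width: 0.003
gripper_force: 1.6
```

```bash
python3 -c "
from h import *
from cell import observe
s=observe();print(s['position'],s['force'],box(s['position']))"
```

```text
[ 0.55639028 -0.02484926  0.0777394 ] [-0.88198212  1.2185559   1.84521996] [-0.00463852 -0.02839353]
```

Emit:
apply_moves([
  [0,0,0,-0.02,0],
  [0,0,0,-0.02,0],
  [0,0,0,-0.02,0],
  [0,0,0,-0.02,0],
  [0,0,0,-0.02,0],
  [0,0,0,-0.02,0],
  [0,0,0,-0.02,0],
  [0,0,0,0,0],
])

```text
clock: 9.15
position: [0.5564, -0.0248, 0.0694]
ee_rot: [-0.314, 3.126, 0.0]
force: [-0.1, 1.1, 4.5]
width: 0.004
gripper_force: 2.2
```

Emit:
apply_moves([
  [0,0,0,-0.02,0],
  [0,0,0,0,0],
])

```text
clock: 9.4
position: [0.5564, -0.0249, 0.069]
ee_rot: [-0.313, 3.125, 0.001]
force: [-5.2, 1.1, 16.4]
width: 0.006
gripper_force: 8.0
```

Emit:
apply_moves([
  [0,0,0,-0.015,0],
  [0,0,0,0,0],
  [0,0,0,0,0],
])

```text
clock: 9.78
position: [0.5565, -0.0249, 0.0689]
ee_rot: [-0.313, 3.125, 0.001]
force: [-8.4, 1.9, 25.8]
width: 0.007
gripper_force: 13.1
```

Emit:
apply_moves([
  [0,0,0,0.03,0],
  [0,0,0,0.1,0],
  [0,0,0,0.2,0],
  [0,-0.1,-0.02,0.3,0],
  [0,-0.2,-0.04,0.4,0],
  [0,-0.2,-0.04,0.5,0],
  [0,-0.2,-0.04,0.5,0],
  [0,-0.2,-0.04,0.5,0],
  [0,0,0,0.3,0],
  [0,0,0,0,0],
  [0,0,0,0,0],
])

```text
clock: 11.15
position: [0.5018, -0.0357, 0.2367]
ee_rot: [0.314, -3.126, -0.0]
force: [0.2, -0.0, -0.7]
width: 0.008
gripper_force: 0.0
```

```bash
python3 - <<'E'
from h import *
from cell import observe, imaging
s=observe();print(s["clock"],s["position"],s["force"])
o=[]
for n in("scene","side"):
    im,d=imaging.get_image(n);o.append(im)
    p=imaging.camera_params(n)
cv2.imwrite("pics/fin.png",cv2.resize(np.hstack(o),(800,300),interpolation=cv2.INTER_AREA)[:,:,::-1])
c=o[1][200:360,200:440];cv2.imwrite("pics/fin2.png",cv2.resize(c[:,:,::-1],(780,520),interpolation=cv2.INTER_CUBIC))
E
```

```text
11.15 [ 0.50181428 -0.03567864  0.23666339] [ 0.24036976 -0.01689063 -0.72212276]
```

View pics/fin.png

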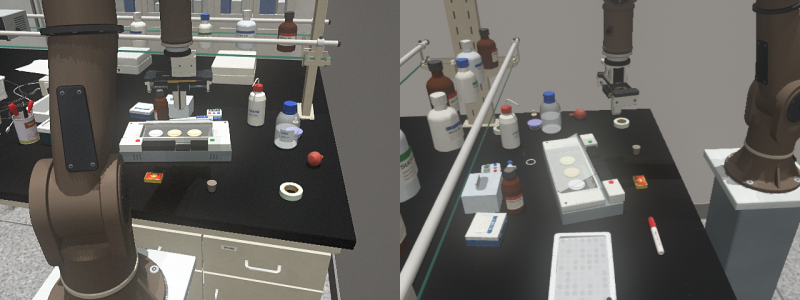

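View pics/fin2.png

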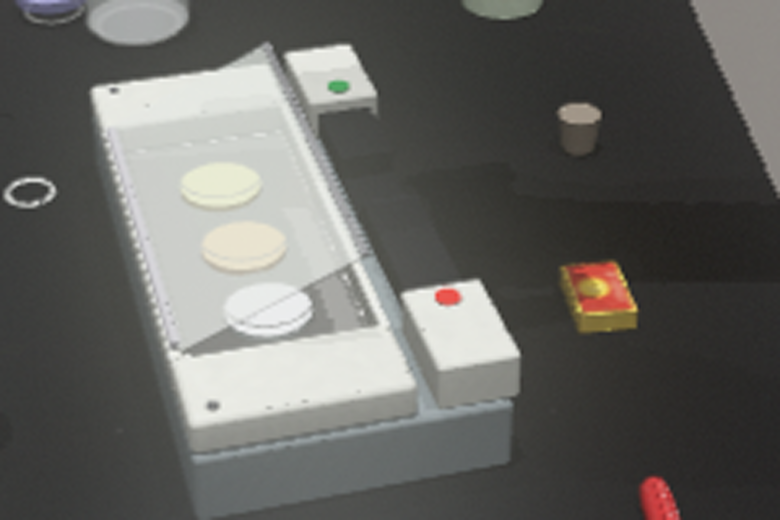

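The cover is visibly raised (near front corner at about pixel (312,278) in the side view), the loose items are in place and the arm is clear. I'll do a quick height check before signing off.

```bash
python3 - <<'E'
from h import *
from cell import arm
p=pickle.load(open("side.pkl","rb"))[2]
for z in(.105,.110,.114,.118):print(z,box(onz(p,(312.3,278.5),z)),"exp .045,.126")
E
```

```text
0.105 [0.04509577 0.11555473] exp .045,.126
0.11 [0.04693225 0.12250192] exp .045,.126
0.114 [0.04840143 0.12805968] exp .045,.126
0.118 [0.04987061 0.13361744] exp .045,.126
```

Corner height is about 113 mm, so the cover is fully popped.

```bash
python3 -c "
from cell import arm
print(arm.sign_off())"
```

```text
the job is handed in; nothing more can be done
None
```

The cover is popped fully open (front edge about 113 mm up), using the fingertips only; the arm is clear, the loose items looked unmoved, and the job was handed in at about 11 s of the 58 s limit.

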